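# Hold a foot block in the corner of a vacuum jig

### The job

Set the vacuum jig's selector knob to its three-dot position, and only then lay the plywood block flat on the jig's bed and push it into the corner of the two fences, its long side flush against the long fence and its end flush against the short one. Finish while still holding it there with the fingers, pressing firmly on both fences at once, as you would while the vacuum builds up. Do not disturb the glue bottle, the hammer or the plywood offcut.

Things in the scene. Friction and masses are not known exactly. Their poses are not given: they have to be found in the camera images.
- jig: The vacuum jig, fixed to the bench: a grey-faced plywood board 220 (its x) x 300 (its y) x 20 mm. Origin: centre of its underside, on the bench top; z up. On its top (the bed, z = 20 mm) stand two aluminium fences, 12 mm high and 16 mm thick, meeting at a right angle at the board's +x +y corner, and the selector knob with its round dark dial plate is at jig (-45, -90) mm, near the -x -y corner.
- fence_long: The long fence, fixed on the bed along the jig's y: 180 mm long (y), 16 thick (x), 12 high. Origin: centre of its underside, at jig (92, 50, 20) mm; its stop face looks to the jig's -x, 8 mm from the origin.
- fence_short: The short fence, fixed on the bed along the jig's x: 84 mm long (x), 16 thick (y), 12 high. Origin: centre of its underside, at jig (42, 132, 20) mm; its stop face looks to the jig's -y, 8 mm from the origin.
- corner (a point): The inner corner where the stop faces of the two fences meet, on the bed's surface, at jig (84, 124, 20) mm; axes as the jig's. Block and fences are rigid and smooth (friction about 0.3); a little of the push on one fence is taken up by rubbing on the other: 12 N or more towards each is a firm press. The seated block's centre lies at jig (60, 64, 45) mm.
- selector (a joint): Angle of the selector knob (rad): it grows as the knob turns clockwise seen from above. The dial has four dot marks: 0 = one dot, 0.6 = two dots, 1.2 = three dots, 1.8 = four dots; end stops at 0 and 1.8. The knob is stiff enough (about 0.04 N m) to stay wherever it is left, also between marks; pointing at the middle of the three dots within 0.15 rad counts. At 0 the knob's bar lies along the jig's x with its white pointer line towards the jig's -x.
- knob_grip (a point): Point on the selector's axis at the height to grip it, 52 mm above the bench. The knob is a black bar 46 long x 14 wide, from 33 to 65 mm above the bench, on a round skirt 48 mm across whose top is 33 mm above the bench; the dark dial plate around it, with the white dots, is 100 mm across. The point's x axis runs along the bar and turns with it; the white pointer line is at its -x end.
- block_center (a point): Centre of the workpiece, a layered plywood foot block 120 (its x) x 48 (its y) x 50 mm high (z), about 0.2 kg, with two small dark pilot holes on top; it starts flat on the bench, left of the jig. Site half-way up, 25 mm above the underside. Gripped across its 48 mm width in the upper part, the fingers pass over the 12 mm fences.
- glue: Bystander: white glue bottle, 54 mm across, 160 mm high, standing. Origin: centre of its underside.
- hammer: Bystander: hammer lying on the bench left of the block, about 260 mm long along its x. Origin near its middle, at the bench.
- offcut: Bystander: loose plywood offcut 80 (x) x 100 (y) x 12 mm lying on the bench right of the jig. Origin: centre of its underside.

How it is judged:
On the way, in this order (a step that is already met when the one before it is completed fails the run):
1. the selector is at the three-dot mark (value of joint selector between 1.05 and 1.35 rad), for 0.3 s.
2. the block is pressed against both fences (contact force between block and fence_long above 1 N and contact force between block and fence_short above 1 N and contact force between the fingers and block above 1 N and angle between the x axis of block_center and the y axis of jig, either way round below 0.035 rad and angle between block_center's own z axis and vertical below 0.05 rad and x of block_center in the frame of jig between 0.056 and 0.064 m and y of block_center in the frame of jig between 0.06 and 0.068 m and z of block_center in the frame of jig between 0.042 and 0.0485 m), for 0.2 s.
At the end, for the whole second after the job is handed in: Selector at three dots (1.2 rad within 0.15); block flat on the bed (3.5 mm, 0.05 rad), long side along the long fence within 0.035 rad, centre within 4 mm of its seat, pressed with over 1 N on each fence; fingers hold or push it with over 1 N (all of step 1 and all of step 2); the arm keeps its last pose, push and grip.
It fails at once if the block was put on the bed while the selector was not at three dots (x of block_center in the frame of jig between -0.13 and 0.13 m and y of block_center in the frame of jig between -0.17 and 0.17 m and z of block_center in the frame of jig below 0.055 m and not (value of joint selector between 1.05 and 1.35 rad)).
It fails at once if the glue bottle was disturbed (distance of glue from where it was at the start of the episode above 0.025 m or angle between glue's own z axis and vertical above 0.5 rad).
It fails at once if the hammer was disturbed (distance of hammer from where it was at the start of the episode above 0.025 m or angle between hammer's own z axis and vertical above 0.5 rad).
It fails at once if the plywood offcut was disturbed (distance of offcut from where it was at the start of the episode above 0.025 m or angle between offcut's own z axis and vertical above 0.5 rad).
It also fails if it takes over 61 s, if anything falls off the work surface, if the arm or the gripper's body presses on something with over 40 N, if the wrist force passes 120 N, or if a joint passes its speed limit or range.

### The arm

A 6-joint arm with a two-finger parallel gripper is mounted at the origin on the work surface. World frame = base frame: x ahead of the robot, y to its left, z up, the work surface at z = 0. Lengths are in m, angles in rad, forces in N, time in s.
With the tool pointing down it reaches from about 0.425 to 0.95 m from the base axis. Payload 14.7 kg.
Tool frame: the origin (TCP) lies midway between the tips of the shut fingers; the grasp point (between the pads) lies 19 mm behind it; x points along the fingers, z is the direction in which the jaws open and shut, and the axes are right-handed (so a half turn about x gives the same grasp; the last joint's range is limited). The gripper opens to 85 mm and grips with 20 to 120 N. Pads are 22 mm wide; open, the fingers measure 114 mm over their backs; the gripper's body (76 mm by 85 mm) begins 54 mm behind the grasp point. The pads swing forward as they close: fully open they stand 13 mm farther back than shut.
Start: joints at [1.268, 0.48, 1.596, -0, 1.065, -0.047], TCP at [0.164, 0.629, 0.231] pointing down, gripper open.
Joint ranges: [-2.75, 2.75], [-0.82, 2.05], [0.23, 2.67], [-1.56, 4.7], [0.09, 2.69], [-2.92, 2.92]. Speed limits (rad/s): [1.89, 1.89, 2.39, 3.01, 3.01, 3.01].

### API

Orientations are given as a unit quaternion [w, x, y, z].
In Python, from cell import bot gives the robot as it stands.
- The arm moves only by the tool step_arm, never from a script. Its argument "deltas" is a list of rows, each an object with "slide": the shift along the tool's x, y, z in cm, a list of three; "twist": the turn about the tool's x in degrees. In form: [{"slide": [dx, dy, dz], "twist": twist}, ...]. A call has exactly 8 rows; each row shifts and turns the commanded pose from where the row before left it, along the tool's axes as they then stand; what a row does not reach is not made up. A row lasts 1/10 s, in which the tool goes at most 50 mm and 8.59 degrees, less where a joint would pass 70% of its speed; a pose out of reach is approached as far as the arm can. A call with a gripper value outside its range is refused whole. "gripper" is the opening, from 0 (shut) to 1 (fully open), set as the call begins (left out, the last holds). The fingers move at their own pace and stop on an object; "force" is the grip in N (left out, the last holds). Time passes only in rows, so rows that do not move let the fingers close, or fill a call up. It gives the time, the measured TCP pose, the force and the opening at its end, in the units of the state.
- bot.get_obs(): the state, without advancing time (a new reading comes with each control period).
- bot.get_image(name): name is "scene" or "side" or "wrist"; returns a dict with "color" (400x640x3 uint8, blue, green, red), "K" (3x3 intrinsics, pixels), "camera_from_world" (4x4, takes a point from world to camera coordinates); the wrist camera has in their place "T_tool_cam" (4x4, takes a point from camera to tool coordinates, whose origin is the TCP and whose axes are the tool frame's). Camera axes: x right, y up, looking along -z (the intrinsics and any distortion apply to the point x, -y, -z); pixel columns grow to the right and rows downward; lengths in m; the calibration is good to about 2 mm. A picture is of the moment at which its call begins: read the wrist's pose just before it. There is no depth.
- bot.close_job(): hands the job in, once; it reports no verdict.
Trained networks look in the newest picture that a camera, given by its name, has taken for a name from the list of things; names that differ only in an ending like _2 or _b are one class to them, and where a whole thing is asked for, a point or a joint stands for the part that bears it (a point fixed in the world has none). Each returns a list of dicts, best first, with "conf" (0 to 1); they miss things now and then, are a little off and sometimes report something else, mostly with a low value. They report only what shows in the picture. A call takes as long as a camera call.
- bot.find_in(camera, thing): "extent" ([left, top, width, height] in pixels, round what is visible of it).
- bot.cut_out(camera, thing): "region" (400x640 bool, what is visible of it) and "extent" ([left, top, width, height] in pixels, round what is visible of it).
- bot.place_of(camera, thing): "pixel" ([column, row] in pixels: a listed point, or the origin of a listed thing).
The state is a dict: "clock": time; "joints": joint angles; "dq": joint speeds; "effort": joint torques, N m; "position": TCP position; "eef_rot": TCP orientation; "force": force on the tool from outside, world axes, zero at the start; "ft_torque": the same for the moment, N m; "opening": finger opening in m.
Only numpy, scipy, OpenCV 4.12 (cv2) and the standard library are available. Lean on these libraries where they do the work, as an engineer would, in place of code of your own. Each camera call takes 0.05 s, during which the arm holds its last target.

## Working session

There is one attempt and no reset: what is moved stays moved. The work goes in short steps, Python scripts to look and compute and a tool call to move; the robot and the scene stay as the last step left them, time stands still between calls to the robot, and variables do not carry over. Pictures are saved under pics/ and viewed, and the job is handed in when it is done.

Besides the shell and the picture viewer there is one more tool, called after "Call:" as name([rows], argument=value, ...), one row to a line, values as JSON. step_arm: Moves the arm, as the interface text tells. Its arguments: {"type":"object","properties":{"deltas":{"type":"array","items":{"type":"object","properties":{"slide":{"type":"array","items":{"type":"number"}},"twist":{"type":"number"}}}},"gripper":{"type":"number"},"force":{"type":"number"}},"required":["deltas"]}

```bash
ls; mkdir -p pics; cat > h.py <<'E'
import numpy as np,cv2
from cell import bot
from scipy.spatial.transform import Rotation as R
def rot(q): return R.from_quat([q[1],q[2],q[3],q[0]]).as_matrix()
E
python3 - <<'E'
from h import *
o=bot.get_obs(); print({k:np.round(v,3) for k,v in o.items()}); print(rot(o['eef_rot']).round(3))
for n in ['scene','side','wrist']:
    im=bot.get_image(n); cv2.imwrite(f'pics/{n}0.png',im['color']); print(n,[k for k in im], im['K'].round(1).tolist())
    np.savez(f'{n}0.npz',**{k:v for k,v in im.items()})
    for t in ['jig','knob_grip','block_center','corner','fence_long','fence_short','glue','hammer','offcut']:
        try: print(t,[(np.round(d['pixel'],1).tolist(),round(d['conf'],2)) for d in bot.place_of(n,t)][:2])
        except Exception as e: print(t,e)
E
```

```text
pics
{'clock': np.float64(0.0), 'joints': array([ 1.268,  0.481,  1.597,  0.   ,  1.065, -0.047]), 'dq': array([ 0.   ,  0.001,  0.001,  0.001, -0.   , -0.001]), 'effort': array([ 2.0000e-03, -9.5065e+01, -4.3019e+01,  0.0000e+00,  1.2000e-02,
        0.0000e+00]), 'position': array([0.164, 0.628, 0.231]), 'eef_rot': array([ 0.559, -0.432,  0.56 ,  0.432]), 'force': array([-0.14 , -0.246, -0.422]), 'ft_torque': array([-0.005, -0.002, -0.001]), 'opening': np.float64(0.085)}
[[-0.    -0.967  0.253]
 [-0.001  0.253  0.967]
 [-1.     0.    -0.001]]
scene ['color', 'K', 'camera_from_world'] [[484.6, 0.0, 319.5], [0.0, 484.6, 202.4], [0.0, 0.0, 1.0]]
jig [([285.0, 235.3], 0.66), ([338.8, 229.5], 0.39)]
knob_grip [([245.7, 220.4], 0.61)]
block_center [([364.2, 166.8], 0.69)]
corner [([338.6, 230.9], 0.86)]
fence_long [([315.6, 240.6], 0.91)]
fence_short [([331.0, 224.0], 0.52)]
glue [([407.0, 217.8], 0.92)]
hammer [([419.6, 162.1], 0.94)]
offcut [([162.7, 269.6], 0.89)]
side ['color', 'K', 'camera_from_world'] [[408.0, 0.0, 325.0], [0.0, 408.0, 197.2], [0.0, 0.0, 1.0]]
jig [([353.2, 190.2], 0.64), ([269.9, 387.0], 0.4)]
knob_grip [([382.6, 162.1], 0.68)]
block_center [([337.7, 318.3], 0.85)]
corner [([302.5, 195.2], 0.72), ([337.9, 317.7], 0.52)]
fence_long [([318.1, 181.2], 0.68)]
fence_short [([318.6, 209.3], 0.7)]
glue [([242.0, 255.7], 0.97)]
hammer [([267.4, 388.8], 0.88)]
offcut [([400.7, 128.5], 0.97), ([385.8, 160.1], 0.58)]
wrist ['color', 'K', 'T_tool_cam'] [[313.4, 0.0, 318.0], [0.0, 313.4, 199.1], [0.0, 0.0, 1.0]]
jig []
knob_grip []
block_center []
corner []
fence_long []
fence_short []
glue []
hammer []
offcut []
```

View pics/scene0.png

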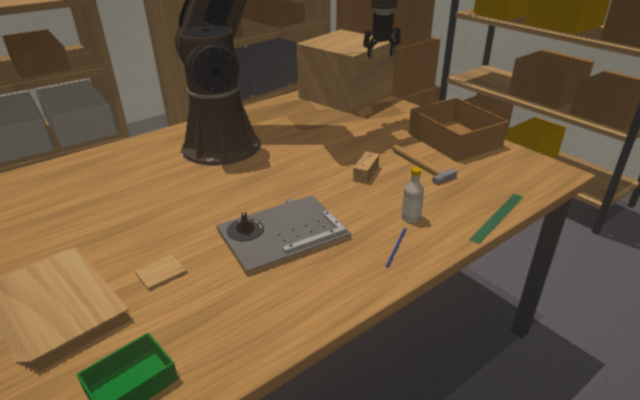

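View pics/side0.png

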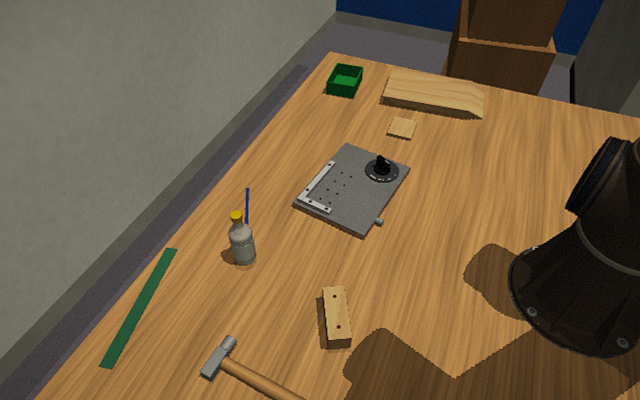

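View pics/wrist0.png

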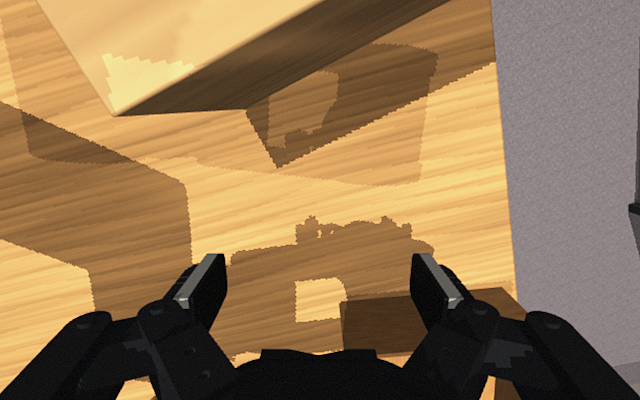

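```bash
cat >> h.py <<'E'
def ray(K,T,px):
    d=np.array([(px[0]-K[0,2])/K[0,0],-(px[1]-K[1,2])/K[1,1],-1.])
    Rw=T[:3,:3].T; return -Rw@T[:3,3], Rw@d
def atz(K,T,px,z):
    c,d=ray(K,T,px); return c+d*(z-c[2])/d[2]
def proj(K,T,P):
    P=np.atleast_2d(P); p=P@T[:3,:3].T+T[:3,3]
    return np.c_[K[0,2]+K[0,0]*p[:,0]/-p[:,2], K[1,2]+K[1,1]*-p[:,1]/-p[:,2]]
def tri(obs):
    A=np.zeros((3,3));b=np.zeros(3)
    for K,T,px in obs:
        c,d=ray(K,T,px); d=d/np.linalg.norm(d); M=np.eye(3)-np.outer(d,d); A+=M;b+=M@c
    return np.linalg.solve(A,b)
def wristT(Ttc,pos,q):
    T=np.eye(4);T[:3,:3]=rot(q);T[:3,3]=pos; return np.linalg.inv(T@Ttc)
E
python3 - <<'E'
from h import *
s=np.load('scene0.npz');d=np.load('side0.npz')
for n,z,a,b in [('knob',.052,(245.7,220.4),(382.6,162.1)),('block',.025,(364.2,166.8),(337.7,318.3)),('corner',.02,(338.6,230.9),(302.5,195.2)),('flong',.02,(315.6,240.6),(318.1,181.2)),('fshort',.02,(331,224),(318.6,209.3)),('jig',0,(285,235.3),(353.2,190.2)),('glue',0,(407,217.8),(242,255.7)),('ham',0,(419.6,162.1),(267.4,388.8)),('off',0,(162.7,269.6),(400.7,128.5))]:
    print(n,atz(s['K'],s['camera_from_world'],a,z).round(3),atz(d['K'],d['camera_from_world'],b,z).round(3))
print(np.load('wrist0.npz')['T_tool_cam'].round(3))
for f in (s,d): print(ray(f['K'],f['camera_from_world'],(320,200)))
E
```

```text
knob [ 0.532 -0.204  0.052] [ 0.528 -0.204  0.052]
block [0.478 0.27  0.025] [0.476 0.28  0.025]
corner [ 0.69  -0.014  0.02 ] [ 0.698 -0.022  0.02 ]
flong [ 0.685 -0.087  0.02 ] [ 0.68  -0.089  0.02 ]
fshort [ 0.653 -0.01   0.02 ] [0.637 0.008 0.02 ]
jig [ 0.593 -0.123  0.   ] [ 0.581 -0.114  0.   ]
glue [0.743 0.195 0.   ] [0.757 0.206 0.   ]
ham [0.54 0.47 0.  ] [0.552 0.458 0.   ]
off [ 0.519 -0.44   0.   ] [ 0.533 -0.447  0.   ]
[[-0.001  0.288 -0.957 -0.142]
 [ 0.001  0.957  0.288  0.074]
 [ 1.    -0.001 -0.001 -0.   ]
 [ 0.     0.     0.     1.   ]]
(array([ 1.48951963, -0.68554709,  0.79564065]), array([-0.66686298,  0.50940462, -0.54389947]))
(array([0.35584295, 0.6682975 , 0.83526689]), array([ 0.26211296, -0.62504693, -0.73539978]))
```

The scene and side pictures show the jig near (0.58, -0.11) and the block near (0.477, 0.275). The glue, hammer and offcut are all clear of the arm's path. I'll move the wrist camera over the block next.

Call:
step_arm([
  {"slide": [0, -3.7, -2.9], "twist": 0},
  {"slide": [0, -3.7, -2.9], "twist": 0},
  {"slide": [0, -3.7, -2.9], "twist": 0},
  {"slide": [0, -3.7, -2.9], "twist": 0},
  {"slide": [0, -3.7, -2.9], "twist": 0},
  {"slide": [0, -3.7, -2.9], "twist": 0},
  {"slide": [0, -3.7, -2.9], "twist": 0},
  {"slide": [0, -3.7, -2.9], "twist": 0},
])

```text
clock: 2.3
position: [0.393, 0.3279, 0.2315]
eef_rot: [0.56, -0.432, 0.559, 0.432]
force: [1.2, 0.0, 0.2]
opening: 0.0854
```

```bash
cat >> h.py <<'E'
def snap(tag,things):
    o=bot.get_obs(); im=bot.get_image('wrist'); cv2.imwrite(f'pics/{tag}.png',im['color'])
    T=wristT(im['T_tool_cam'],o['position'],o['eef_rot']); np.savez(f'{tag}.npz',K=im['K'],T=T,color=im['color'])
    print('clock',round(float(o['clock']),2),'pos',o['position'].round(4),'R',rot(o['eef_rot']).round(3).tolist(),'F',o['force'].round(1),'open',o['opening'])
    for t,z in things:
        for d in bot.place_of('wrist',t)[:2]: print(t,np.round(d['pixel'],1),round(d['conf'],2),atz(im['K'],T,d['pixel'],z).round(4))
    return o,im,T
E
python3 -c "
from h import *
snap('w1',[('block_center',.025)])"
```

```text
clock 2.3 pos [0.393  0.3279 0.2315] R [[0.0, -0.968, 0.253], [0.0, 0.253, 0.968], [-1.0, -0.0, 0.0]] F [1.2 0.  0.2] open 0.08535128092316338
block_center [293.2 250.4] 0.94 [0.4793 0.2744 0.025 ]
```

View pics/w1.png

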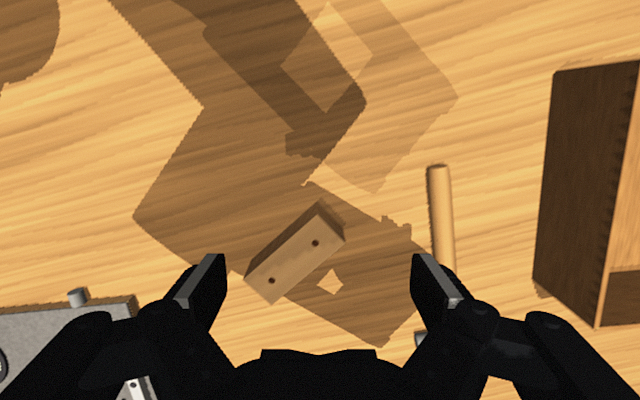

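The block is plain at pixel (293, 252), with pilot holes at (315, 243) and (271, 280). Next, over the jig.

Call:
step_arm([
  {"slide": [-0.5, -3.4, -3.6], "twist": 0},
  {"slide": [-0.5, -3.4, -3.6], "twist": 0},
  {"slide": [-0.5, -3.4, -3.6], "twist": 0},
  {"slide": [-0.5, -3.4, -3.6], "twist": 0},
  {"slide": [-0.5, -3.4, -3.6], "twist": 0},
  {"slide": [-0.5, -3.4, -3.6], "twist": 0},
  {"slide": [-0.5, -3.4, -3.6], "twist": 0},
  {"slide": [-0.5, -3.4, -3.6], "twist": 0},
])

```text
clock: 3.2
position: [0.5831, -0.0196, 0.2717]
eef_rot: [0.56, -0.432, 0.56, 0.432]
force: [1.1, -0.7, -0.2]
opening: 0.0858
```

```bash
python3 -c "
from h import *
snap('w2',[('knob_grip',.052),('corner',.02),('fence_long',.02),('fence_short',.02),('jig',0)])
w=np.load('w1.npz')
a=atz(w['K'],w['T'],(315,243),.05);b=atz(w['K'],w['T'],(271,280),.05);print(a,b,(a+b)/2,np.degrees(np.arctan2(*(a-b)[1::-1])))"
```

```text
clock 3.2 pos [ 0.5831 -0.0196  0.2717] R [[0.0, -0.967, 0.253], [0.0, 0.253, 0.967], [-1.0, -0.0, 0.0]] F [ 1.1 -0.7 -0.2] open 0.08579250811533558
corner [341.4 237.6] 0.8 [ 0.688  -0.0136  0.02  ]
fence_long [286.8 249.2] 0.81 [ 0.6859 -0.0906  0.02  ]
fence_long [ 11.  202.5] 0.51 [ 0.5295 -0.423   0.02  ]
fence_short [345.8 207.8] 0.56 [0.6478 0.0019 0.02  ]
jig [245.5 182.9] 0.63 [ 0.5856 -0.1217  0.    ]
[0.46542356 0.30582366 0.05      ] [0.49810711 0.24397569 0.05      ] [0.48176534 0.27489967 0.05      ] 117.85420499301574
```

View pics/w2.png

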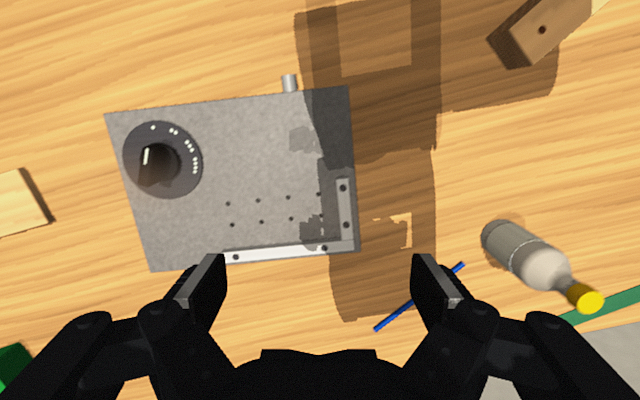

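The jig is in full view. Board corners are near (105, 114), (348, 86), (360, 250) and (151, 272). The dots run from (153, 127) to (195, 162), and the pointer is near (146, 155). I'll zoom in to refine these.

```bash
python3 -c "
from h import *
c=cv2.imread('pics/w2.png')
cv2.imwrite('pics/w2k.png',cv2.resize(c[110:210,110:220],None,fx=5,fy=5,interpolation=cv2.INTER_CUBIC))
w=np.load('w2.npz')
g=cv2.cvtColor(c,cv2.COLOR_BGR2GRAY)
px=np.float32([[105,114],[348,86],[360,250],[151,272]])
px=cv2.cornerSubPix(g,px,(5,5),(-1,-1),(3,50,.01));print(px)
P=np.array([atz(w['K'],w['T'],p,.02) for p in px])[:,:2]
M=np.array([[-.11,-.15],[-.11,.15],[.11,.15],[.11,-.15]])
print([np.linalg.norm(P[i]-P[(i+1)%4]).round(4) for i in range(4)])
H=M.T@(P-P.mean(0)); a=np.arctan2(H[0,1]-H[1,0],H[0,0]+H[1,1]); Rj=np.array([[np.cos(a),-np.sin(a)],[np.sin(a),np.cos(a)]])
print('yaw',np.degrees(a),'org',P.mean(0)); print((M@Rj.T+P.mean(0)-P).round(4))
for n,q in [('knob',(-.045,-.09)),('corner',(.084,.124)),('seat',(.06,.064)),('flong',(.092,.05)),('fshort',(.042,.132))]: print(n,(Rj@q+P.mean(0)).round(4))
"
```

```text
[[102.02936 113.5032 ]
 [349.2476   85.48761]
 [361.09436 252.17223]
 [150.28026 272.30887]]
[np.float64(0.3006), np.float64(0.2184), np.float64(0.2981), np.float64(0.2179)]
yaw -8.456406606272788 org [ 0.58600472 -0.12394341]
[[-0.0008  0.0007]
 [-0.001   0.0001]
 [ 0.0007  0.0006]
 [ 0.0011 -0.0014]]
knob [ 0.5283 -0.2063]
corner [ 0.6873 -0.0136]
seat [ 0.6548 -0.0695]
flong [ 0.6844 -0.088 ]
fshort [6.47e-01 4.00e-04]
```

View pics/w2k.png

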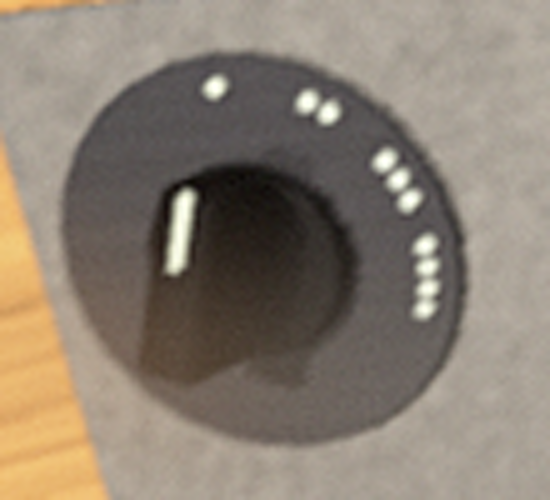

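```bash
python3 -c "
from h import *
w=np.load('w2.npz');a=np.radians(-8.456);o=np.array([.586,-.1239])
Rj=np.array([[np.cos(a),-np.sin(a)],[np.sin(a),np.cos(a)]])
f=lambda x,y,z:(Rj.T@(atz(w['K'],w['T'],(110+x/5,110+y/5),z)[:2]-o))
p=f(187,190,.065);q=f(174,272,.065);print('pointer',p,q);k=np.array([-.045,-.09])
for v in (p-q,p-k):
  print('ang', np.arctan2(v[1],-v[0]))
for d in [(215,88),(318,107),(398,180),(426,277)]:
  v=f(*d,.0235)-k; print(v,np.arctan2(v[1],-v[0]))
"
```

```text
pointer [-0.06583218 -0.08204572] [-0.04818795 -0.08978779]
ang 0.4134905468353012
ang 0.3647422066920215
[-0.04121681 -0.00167719] -0.04066956051912537
[-0.03409068  0.02216235] 0.5764453499582681
[-0.01460397  0.03761005] 1.2004168554497618
[0.01000073 0.03917025] 1.8207705192409827
```

The jig fit is good: the sides measure 300 and 218 mm, yaw is -8.46°, and the dots read 0, 0.58, 1.20 and 1.82 rad. The selector stands at about 0.39, so it needs about +46° clockwise. I'll hover above the knob with the jaws across the bar.

Call:
step_arm([
  {"slide": [2.1, 0.1, -3.9], "twist": 0},
  {"slide": [2.1, 0.1, -3.9], "twist": 0},
  {"slide": [2.1, 0.1, -3.9], "twist": 0},
  {"slide": [2.1, 0.1, -3.9], "twist": 0},
  {"slide": [2.1, 0.1, -3.9], "twist": 0},
  {"slide": [2.1, 0, 0], "twist": 5.4},
  {"slide": [2.1, 0, 0], "twist": 5.4},
  {"slide": [2.1, 0, 0], "twist": 5.3},
])

```text
clock: 4.3
position: [0.5281, -0.2042, 0.1027]
eef_rot: [0.615, -0.349, 0.615, 0.349]
force: [0.4, -0.2, -0.1]
opening: 0.0852
```

```bash
python3 -c "
from h import *
o,im,T=snap('w3',[('knob_grip',.052),('selector',.052)])
print('k px',proj(im['K'],T,[.5283,-.2063,.065]))"
```

```text
clock 4.3 pos [ 0.5281 -0.2042  0.1027] R [[0.0, -0.858, 0.514], [0.0, 0.514, 0.858], [-1.0, -0.0, 0.0]] F [ 0.4 -0.2 -0.1] open 0.08519269165451174
knob_grip [316.  222.1] 0.85 [ 0.5277 -0.2054  0.052 ]Traceback (most recent call last):
  File "<string>", line 3, in <module>
    o,im,T=snap('w3',[('knob_grip',.052),('selector',.052)])
           ~~~~^^^^^^^^^^^^^^^^^^^^^^^^^^^^^^^^^^^^^^^^^^^^^
  File "h.py", line 25, in snap
    for d in bot.place_of('wrist',t)[:2]: print(t,np.round(d['pixel'],1),round(d['conf'],2),atz(im['K'],T,d['pixel'],z).round(4))
             ~~~~~~~~~~~~^^^^^^^^^^^
ValueError: it knows: block_center, corner, fence_long, fence_short, glue, hammer, jig, knob_grip, offcut
```

View pics/w3.png

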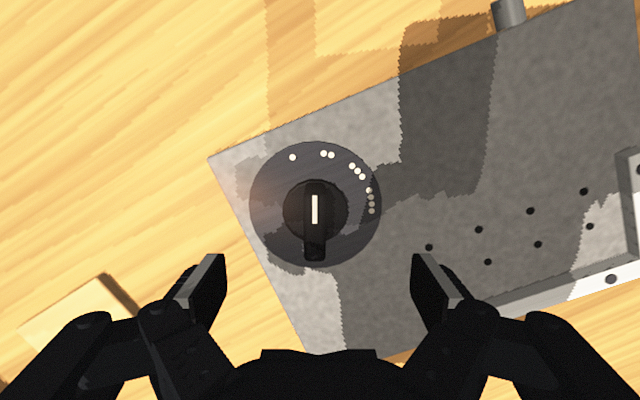

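The bar is vertical in the image at column 315, so the jaws are square to it. Going down.

Call:
step_arm([
  {"slide": [1.0, 0, -0.15], "twist": 0},
  {"slide": [1.0, 0, 0], "twist": 0},
  {"slide": [1.0, 0, 0], "twist": 0},
  {"slide": [1.0, 0, 0], "twist": 0},
  {"slide": [1.0, 0, 0], "twist": 0},
  {"slide": [0.8, 0, 0], "twist": 0},
  {"slide": [0.6, 0, 0], "twist": 0},
  {"slide": [0, 0, 0], "twist": 0},
], gripper=0.6)

```text
clock: 5.2
position: [0.527, -0.2064, 0.0384]
eef_rot: [0.614, -0.349, 0.615, 0.35]
force: [0.2, -0.4, 0.3]
opening: 0.0511
```

Call:
step_arm([
  {"slide": [0, 0, 0], "twist": 0},
  {"slide": [0, 0, 0], "twist": 0},
  {"slide": [0, 0, 0], "twist": 0},
  {"slide": [0, 0, 0], "twist": 0},
  {"slide": [0, 0, 0], "twist": 0},
  {"slide": [0, 0, 0], "twist": 0},
  {"slide": [0, 0, 0], "twist": 0},
  {"slide": [0, 0, 0], "twist": 0},
], gripper=0, force=30)

```text
clock: 6.0
position: [0.5278, -0.2067, 0.0398]
eef_rot: [0.615, -0.35, 0.615, 0.349]
force: [-0.4, 1.0, 5.5]
opening: 0.0132
```

The bar is gripped (13 mm opening). Turning it clockwise.

Call:
step_arm([
  {"slide": [-0.1, 0, 0], "twist": 6.5},
  {"slide": [0, 0, 0], "twist": 6.5},
  {"slide": [0, 0, 0], "twist": 6.5},
  {"slide": [0, 0, 0], "twist": 6.5},
  {"slide": [0, 0, 0], "twist": 6.5},
  {"slide": [0, 0, 0], "twist": 6.5},
  {"slide": [0, 0, 0], "twist": 6.5},
  {"slide": [0, 0, 0], "twist": 0},
])

```text
clock: 6.8
position: [0.5275, -0.2068, 0.0399]
eef_rot: [0.702, -0.084, 0.702, 0.084]
force: [4.0, -2.9, -14.6]
opening: 0.0135
```

```bash
python3 -c "
from h import *
o,im,T=snap('w4',[])
z=rot(o['eef_rot'])[:,2]; print('tool z yaw',np.degrees(np.arctan2(z[1],z[0])),'sel est',np.radians(90-8.456)-np.arctan2(z[1],z[0]))"
```

```text
clock 6.8 pos [ 0.5275 -0.2068  0.0399] R [[0.0, -0.235, 0.972], [-0.0, 0.972, 0.235], [-1.0, -0.0, 0.0]] F [  4.   -2.9 -14.6] open 0.013504025745527932
tool z yaw 13.620783743555009 sel est 1.1854837622191021
```

View pics/w4.png

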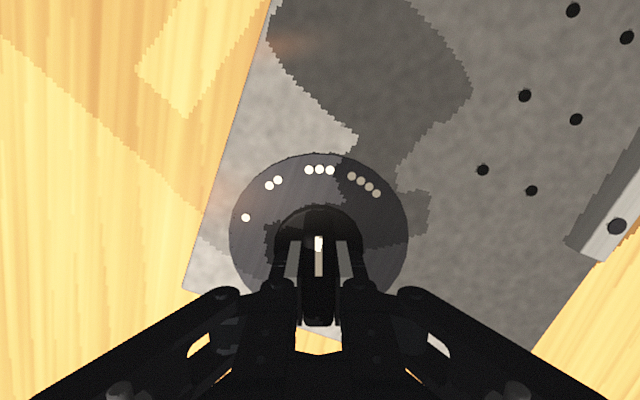

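The pointer (column 319) aims at the middle of the three dots (319, 170). Release and rise.

Call:
step_arm([
  {"slide": [0, 0, 0], "twist": 0},
  {"slide": [0, 0, 0], "twist": 0},
  {"slide": [0, 0, 0], "twist": 0},
  {"slide": [0, 0, 0], "twist": 0},
  {"slide": [-1, 0, 0], "twist": 0},
  {"slide": [-3, 0, 0], "twist": 0},
  {"slide": [-4.5, 0, 0], "twist": 0},
  {"slide": [-4.5, 0, 0], "twist": 0},
], gripper=0.6)

```text
clock: 7.65
position: [0.5269, -0.2064, 0.1722]
eef_rot: [0.702, -0.085, 0.702, 0.085]
force: [0.7, -0.4, 0.3]
opening: 0.0508
```

```bash
python3 -c "
from h import *
o,im,T=snap('w5',[('knob_grip',.052)])
print(o['joints'].round(2))"
```

```text
clock 7.65 pos [ 0.5269 -0.2064  0.1722] R [[-0.001, -0.238, 0.971], [0.0, 0.971, 0.238], [-1.0, 0.001, -0.001]] F [ 0.7 -0.4  0.3] open 0.050796770046718245
knob_grip [321.4 194.4] 0.61 [ 0.5299 -0.2068  0.052 ]
[-0.43  0.43  1.85 -0.    0.86 -0.67]
```

View pics/w5.png

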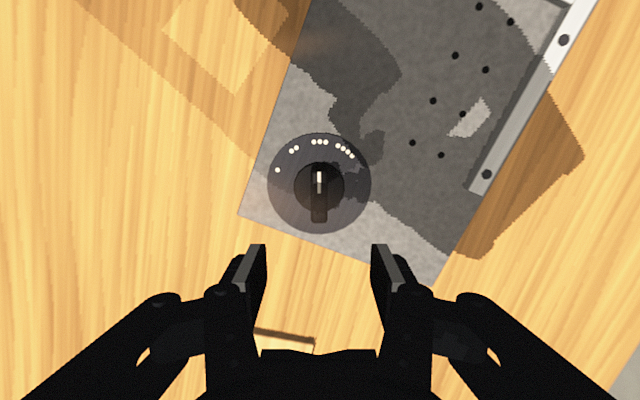

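Step 1 looks done: the pointer and the middle dot are both at column ~320, at rows 180 and 142. On to the block.

Call:
step_arm([
  {"slide": [0, 4.85, 0.7], "twist": 0},
  {"slide": [0, 4.85, 0.7], "twist": 0},
  {"slide": [0, 4.85, 0.7], "twist": 0},
  {"slide": [0, 4.85, 0.7], "twist": 0},
  {"slide": [0, 4.85, 0.7], "twist": 0},
  {"slide": [0, 4.85, 0.7], "twist": 0},
  {"slide": [0, 4.85, 0.7], "twist": 0},
  {"slide": [0, 4.85, 0.7], "twist": 0},
], gripper=1)

```text
clock: 8.55
position: [0.4891, 0.1855, 0.171]
eef_rot: [0.702, -0.085, 0.702, 0.085]
force: [1.0, -0.0, 0.4]
opening: 0.0855
```

Call:
step_arm([
  {"slide": [0, 4.5, 0.65], "twist": 0},
  {"slide": [0, 4.5, 0.65], "twist": 0},
  {"slide": [0, 0, 0], "twist": -7},
  {"slide": [1, 0, 0], "twist": -7.1},
  {"slide": [1, 0, 0], "twist": 0},
  {"slide": [1, 0, 0], "twist": 0},
  {"slide": [1, 0, 0], "twist": 0},
  {"slide": [1, 0, 0], "twist": 0},
])

```text
clock: 9.35
position: [0.4809, 0.2737, 0.1195]
eef_rot: [0.686, -0.169, 0.687, 0.169]
force: [0.7, -0.2, -0.3]
opening: 0.0849
```

```bash
python3 -c "
from h import *
o,im,T=snap('w6',[('block_center',.025)])"
```

```text
clock 9.35 pos [0.4809 0.2737 0.1195] R [[-0.0, -0.465, 0.885], [-0.0, 0.885, 0.465], [-1.0, 0.0, -0.0]] F [ 0.7 -0.2 -0.3] open 0.0849034865049868
block_center [317.8 198. ] 0.67 [0.4792 0.2765 0.025 ]
```

View pics/w6.png

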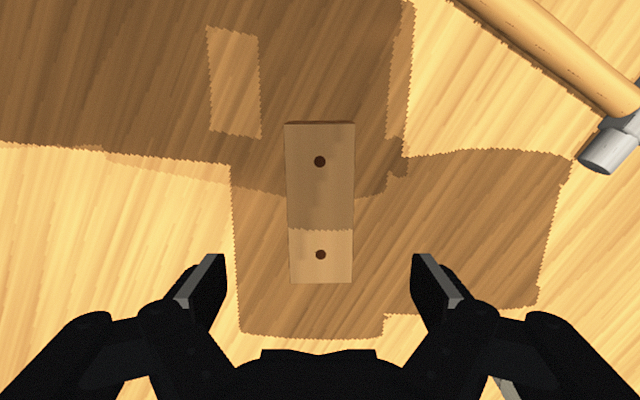

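The block is square to the jaws and centred (holes at columns 320 and 321). Descend and grip.

Call:
step_arm([
  {"slide": [1.6, 0.2, 0], "twist": 0},
  {"slide": [1.6, 0, 0], "twist": 0},
  {"slide": [1.6, 0, 0], "twist": 0},
  {"slide": [1.6, 0, 0], "twist": 0},
  {"slide": [1.5, 0, 0], "twist": 0},
  {"slide": [1.2, 0, 0], "twist": 0},
  {"slide": [0.5, 0, 0], "twist": 0},
  {"slide": [0, 0, 0], "twist": 0},
])

```text
clock: 10.25
position: [0.4798, 0.2757, 0.0239]
eef_rot: [0.686, -0.17, 0.687, 0.17]
force: [0.8, -0.6, 0.6]
opening: 0.0856
```

Call:
step_arm([
  {"slide": [0, 0, 0], "twist": 0},
  {"slide": [0, 0, 0], "twist": 0},
  {"slide": [0, 0, 0], "twist": 0},
  {"slide": [0, 0, 0], "twist": 0},
  {"slide": [0, 0, 0], "twist": 0},
  {"slide": [0, 0, 0], "twist": 0},
  {"slide": [0, 0, 0], "twist": 0},
  {"slide": [0, 0, 0], "twist": 0},
], gripper=0, force=60)

```text
clock: 11.05
position: [0.4804, 0.2761, 0.025]
eef_rot: [0.687, -0.17, 0.686, 0.17]
force: [-0.5, 0.5, 5.3]
opening: 0.047
```

Call:
step_arm([
  {"slide": [-1, 0, 0], "twist": 0},
  {"slide": [-2, 0, 0], "twist": 0},
  {"slide": [-2, 0, 0], "twist": 0},
  {"slide": [-2, 0, 0], "twist": 0},
  {"slide": [-2, 0, 0], "twist": 0},
  {"slide": [-1, 0, 0], "twist": 0},
  {"slide": [0, 0, 0], "twist": 0},
  {"slide": [0, 0, 0], "twist": 0},
])

```text
clock: 11.85
position: [0.4798, 0.2758, 0.1241]
eef_rot: [0.686, -0.17, 0.686, 0.17]
force: [-0.3, 1.2, -2.9]
opening: 0.0469
```

```bash
python3 -c "
from h import *
o,im,T=snap('w7',[('block_center',.125)])"
```

```text
clock 11.85 pos [0.4798 0.2758 0.1241] R [[-0.0, -0.467, 0.884], [-0.0, 0.884, 0.467], [-1.0, 0.0, -0.0]] F [-0.3  1.2 -2.9] open 0.04691067792342457
block_center [317.9 260.3] 0.58 [0.4802 0.2749 0.125 ]
```

View pics/w7.png

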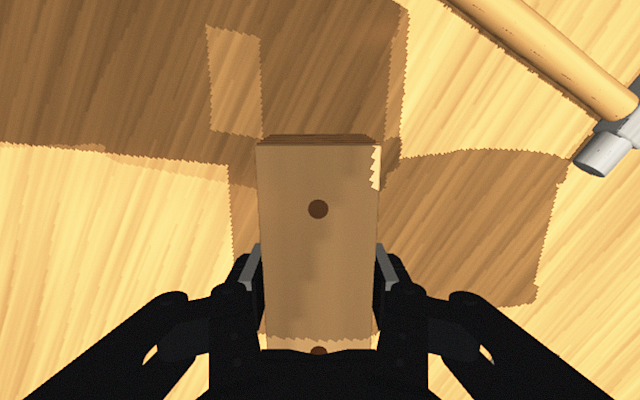

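The grip is good and level. Carry it to a point ~20 mm short of both fences, above the bed.

Call:
step_arm([
  {"slide": [0, -4.88, -0.43], "twist": 0},
  {"slide": [0, -4.88, -0.43], "twist": 0},
  {"slide": [0, -4.88, -0.43], "twist": 0},
  {"slide": [0, -4.88, -0.43], "twist": 0},
  {"slide": [0, -4.88, -0.43], "twist": 0},
  {"slide": [0, -4.88, -0.43], "twist": 0},
  {"slide": [0, -4.88, -0.43], "twist": 0},
  {"slide": [0, -4.88, -0.43], "twist": 0},
])

```text
clock: 12.75
position: [0.6318, -0.0874, 0.1231]
eef_rot: [0.686, -0.17, 0.687, 0.17]
force: [1.2, 0.7, -1.6]
opening: 0.0468
```

Call:
step_arm([
  {"slide": [0, 0, 0], "twist": 6},
  {"slide": [0, 0, 0], "twist": 6},
  {"slide": [0, 0, 0], "twist": 6},
  {"slide": [0, 0, 0], "twist": 6},
  {"slide": [0, 0, 0], "twist": 6},
  {"slide": [0, 0, 0], "twist": 6.3},
  {"slide": [0, 0, 0], "twist": 0},
  {"slide": [0, 0, 0], "twist": 0},
])

```text
clock: 13.55
position: [0.6315, -0.0854, 0.1235]
eef_rot: [0.705, 0.051, 0.706, -0.051]
force: [-0.1, -0.6, -1.6]
opening: 0.0469
```

```bash
python3 -c "
from h import *
o,im,T=snap('w8',[('block_center',.125)])
z=rot(o['eef_rot'])[:,2]; print('yaw',np.degrees(np.arctan2(z[1],z[0])))
a=np.radians(-8.456);Rj=np.array([[np.cos(a),-np.sin(a)],[np.sin(a),np.cos(a)]])
print('tcp in jig',Rj.T@(o['position'][:2]-[.586,-.1239]))
im2=bot.get_image('scene');cv2.imwrite('pics/s8.png',im2['color'][130:300,180:450].repeat(2,0).repeat(2,1))"
```

```text
clock 13.55 pos [ 0.6315 -0.0854  0.1235] R [[-0.001, 0.144, 0.99], [0.0, 0.99, -0.144], [-1.0, 0.0, -0.001]] F [-0.1 -0.6 -1.6] open 0.0469173437374558
block_center [317.2 255.9] 0.57 [ 0.6314 -0.0836  0.125 ]
yaw -8.263665177389331
tcp in jig [0.03932661 0.04481901]
```

View pics/w8.png

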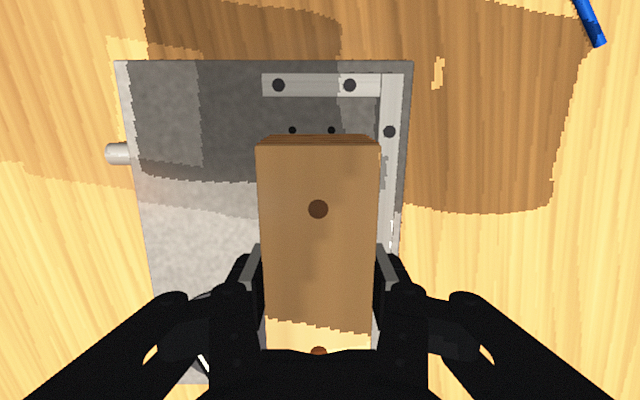

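View pics/s8.png

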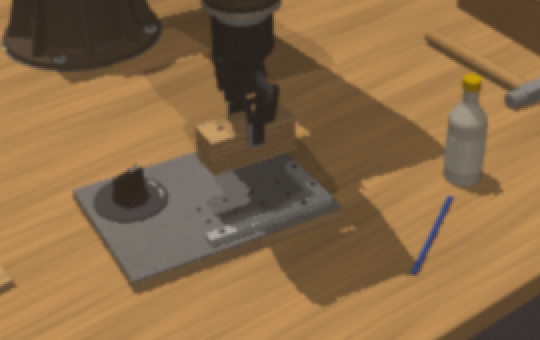

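The block hangs square over the bed, clear of both fences (jig (39, 45) mm). Lowering it.

Call:
step_arm([
  {"slide": [1.4, 0, 0], "twist": 0.2},
  {"slide": [1.4, 0, 0], "twist": 0},
  {"slide": [1.4, 0, 0], "twist": 0},
  {"slide": [1.4, 0, 0], "twist": 0},
  {"slide": [1.2, 0, 0], "twist": 0},
  {"slide": [0.7, 0, 0], "twist": 0},
  {"slide": [0.3, 0, 0], "twist": 0},
  {"slide": [0, 0, 0], "twist": 0},
])

```text
clock: 14.5
position: [0.6319, -0.0854, 0.046]
eef_rot: [0.705, 0.053, 0.705, -0.053]
force: [0.4, -0.3, -2.1]
opening: 0.0469
```

Call:
step_arm([
  {"slide": [0.1, 0, 0], "twist": 0},
  {"slide": [0.1, 0, 0], "twist": 0},
  {"slide": [0, 0, 0], "twist": 0},
  {"slide": [0, 0, 0], "twist": 0},
  {"slide": [0, 0, 0], "twist": 0},
  {"slide": [0, 0, 0], "twist": 0},
  {"slide": [0, 0, 0], "twist": 0},
  {"slide": [0, 0, 0], "twist": 0},
])

```text
clock: 15.3
position: [0.6324, -0.0855, 0.0451]
eef_rot: [0.706, 0.053, 0.705, -0.053]
force: [-0.7, 0.9, 6.1]
opening: 0.0471
```

The bed has been touched (about 8 N). Now slide towards both fences.

Call:
step_arm([
  {"slide": [0, 0.2, 0.2], "twist": 0},
  {"slide": [0, 0.3, 0.3], "twist": 0},
  {"slide": [0, 0.3, 0.3], "twist": 0},
  {"slide": [0, 0.3, 0.3], "twist": 0},
  {"slide": [0, 0.3, 0.3], "twist": 0},
  {"slide": [0, 0.2, 0.2], "twist": 0},
  {"slide": [0, 0.1, 0.1], "twist": 0},
  {"slide": [0, 0, 0], "twist": 0},
])

```text
clock: 16.1
position: [0.6521, -0.0711, 0.0451]
eef_rot: [0.706, 0.053, 0.705, -0.053]
force: [0.8, 0.8, 5.1]
opening: 0.0473
```

```bash
cat >> h.py <<'E'
def st():
    o=bot.get_obs();a=np.radians(-8.456);Rj=np.array([[np.cos(a),-np.sin(a)],[np.sin(a),np.cos(a)]])
    z=rot(o['eef_rot'])[:,2]
    print(round(float(o['clock']),2),'jig tcp',(Rj.T@(o['position'][:2]-[.586,-.1239])*1000).round(1),'z',o['position'][2].round(4),'yaw',np.degrees(np.arctan2(z[1],z[0])).round(2),'F jig',(Rj.T@o['force'][:2]).round(1),'Fz',o['force'][2].round(1),'M',o['ft_torque'].round(2))
E
python3 -c "
from h import *
st()"
```

```text
16.1 jig tcp [57.6 61.9] z 0.0451 yaw -8.65 F jig [0.7 0.9] Fz 5.1 M [0.11 0.03 0.02]
```

Call:
step_arm([
  {"slide": [0, 0, 0.1], "twist": 0.1},
  {"slide": [0, 0, 0.1], "twist": 0},
  {"slide": [0, 0, 0.1], "twist": 0},
  {"slide": [0, 0, 0], "twist": 0},
  {"slide": [0, 0.1, 0], "twist": 0},
  {"slide": [0, 0.1, 0], "twist": 0},
  {"slide": [0, 0.1, 0], "twist": 0},
  {"slide": [0, 0, 0], "twist": 0},
])

```text
clock: 16.9
position: [0.6539, -0.069, 0.0451]
eef_rot: [0.705, 0.054, 0.705, -0.054]
force: [-8.2, -3.2, 12.7]
opening: 0.047
```

```bash
python3 -c "
from h import *
st()"
```

```text
16.9 jig tcp [59.1 64.3] z 0.0451 yaw -8.73 F jig [-7.7 -4.4] Fz 12.7 M [-0.39  1.44  0.33]
```

Call:
step_arm([
  {"slide": [0, 0.1, 0], "twist": 0},
  {"slide": [0, 0.1, 0.1], "twist": 0},
  {"slide": [0, 0.1, 0], "twist": 0},
  {"slide": [0, 0, 0], "twist": 0},
  {"slide": [0, 0, 0], "twist": 0},
  {"slide": [0, 0, 0], "twist": 0},
  {"slide": [0, 0, 0], "twist": 0},
  {"slide": [0, 0, 0], "twist": 0},
])

```text
clock: 17.7
position: [0.654, -0.0686, 0.0452]
eef_rot: [0.704, 0.053, 0.706, -0.055]
force: [-17.7, -25.1, 18.4]
opening: 0.0468
```

```bash
python3 -c "
from h import *
st()"
```

```text
17.7 jig tcp [59.2 64.7] z 0.0452 yaw -8.7 F jig [-13.9 -27.5] Fz 18.4 M [-3.98  2.91  0.53]
```

Both fences are loaded: 14 N towards the long fence and 27 N towards the short one. A little more towards the long fence, then check with the cameras.

Call:
step_arm([
  {"slide": [0, 0, 0.1], "twist": 0},
  {"slide": [0, 0, 0.05], "twist": 0},
  {"slide": [0, 0, 0], "twist": 0},
  {"slide": [0, 0, 0], "twist": 0},
  {"slide": [0, 0, 0], "twist": 0},
  {"slide": [0, 0, 0], "twist": 0},
  {"slide": [0, 0, 0], "twist": 0},
  {"slide": [0, 0, 0], "twist": 0},
])

```text
clock: 18.5
position: [0.6541, -0.0686, 0.0451]
eef_rot: [0.703, 0.053, 0.707, -0.055]
force: [-27.1, -25.0, 27.2]
opening: 0.0471
```

```bash
python3 -c "
from h import *
st()
o,im,T=snap('w9',[])
print(rot(o['eef_rot'])[2])
for n,b in (('scene',(190,310,200,380)),('side',(110,260,240,440))):
    i=bot.get_image(n);cv2.imwrite(f'pics/{n}9.png',cv2.resize(i['color'][b[0]:b[1],b[2]:b[3]],None,fx=4,fy=4,interpolation=cv2.INTER_CUBIC))
    z={'scene':.045,'side':.045}[n]
    for d in bot.place_of(n,'block_center')[:2]: print(n,d,atz(i['K'],i['camera_from_world'],d['pixel'],z))
"
```

```text
18.5 jig tcp [59.3 64.8] z 0.0451 yaw -8.7 F jig [-23.1 -28.7] Fz 27.2 M [-3.78  4.14  0.54]
clock 18.5 pos [ 0.6541 -0.0686  0.0451] R [[-0.006, 0.151, 0.988], [-0.002, 0.988, -0.151], [-1.0, -0.003, -0.005]] F [-27.1 -25.   27.2] open 0.047075735501898086
[-0.99998067 -0.00310015 -0.00538933]
scene {'pixel': [313.3, 227.0], 'conf': 0.57} [ 0.66097907 -0.07610694  0.045     ]
side {'pixel': [326.2, 184.3], 'conf': 0.78} [ 0.64478979 -0.06376563  0.045     ]
```

View pics/w9.png

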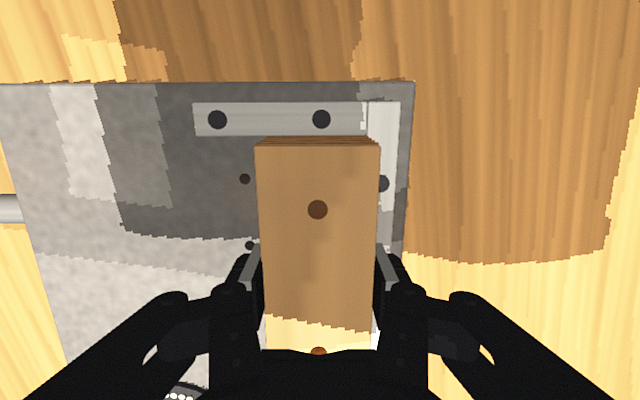

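View pics/scene9.png

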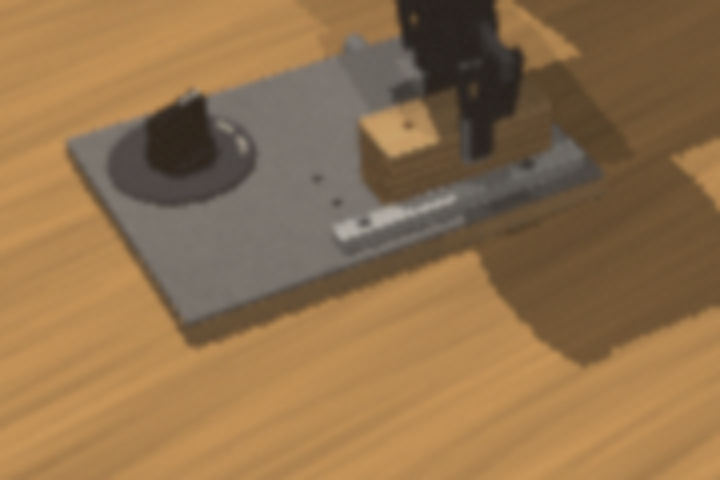

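View pics/side9.png

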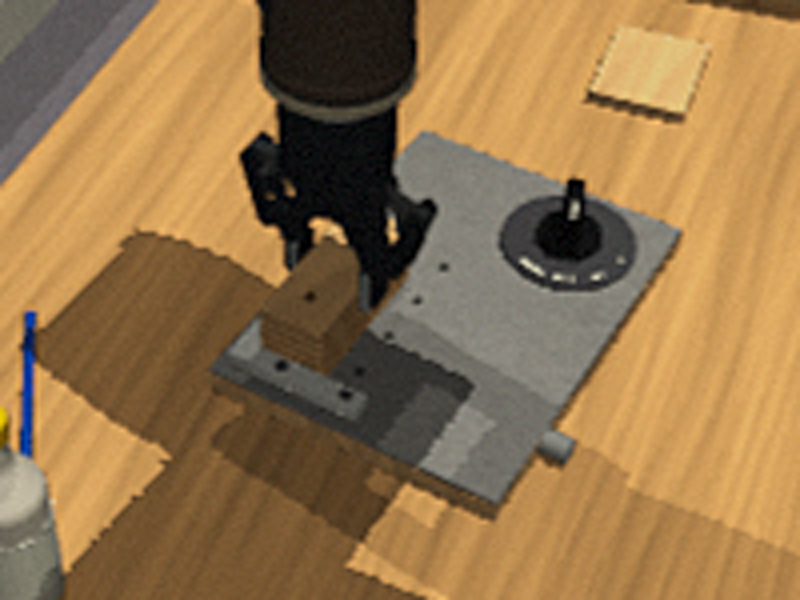

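The wrist view shows the block's end at the short fence and its side along the long fence. One numeric check: I'll project the seated block's model onto the wrist picture.

```bash
python3 -c "
from h import *
w=np.load('w9.npz');a=np.radians(-8.456);Rj=np.array([[np.cos(a),-np.sin(a)],[np.sin(a),np.cos(a)]])
f=lambda x,y,z: np.r_[Rj@[x,y]+[.586,-.1239],z]
for n,p in [('top far -x',(.036,.124,.07)),('top far +x',(.084,.124,.07)),('hole? ',(.06,.064+.035,.07)),('fshort top outer +y,-x',(0,.140,.032)),('fshort top -x inner',(0,.124,.032)),('board +x+y',(.11,.15,.02))]: print(n,proj(w['K'],w['T'],f(*p)).round(1))
st()
"
```

```text
top far -x [[254.5 145.5]]
top far +x [[383.7 145.2]]
hole?  [[319.1 209.1]]
fshort top outer +y,-x [[192.7 101.4]]
fshort top -x inner [[196.6 135.7]]
board +x+y [[419.5  79.9]]
18.75 jig tcp [59.2 64.7] z 0.0451 yaw -8.7 F jig [-22.1 -27.9] Fz 27.5 M [-3.8   4.09  0.6 ]
```

The model corners fall on the observed ones: (254, 145) against (255, 145), and the hole at (319, 209) against (318, 210). The press is steady, so I'm handing in.

```bash
python3 -c "
from h import *
print(bot.close_job()); st()"
```

```text
the job is handed in; nothing more can be done
None
the job is handed in; nothing more can be done
```

The job is handed in at about 18.8 s of the 61 s allowed, with the block held in the corner and pressed on both fences. The hand-in reports no verdict.

- **Selector:** I turned the knob from about 0.39 rad to about 1.19 rad, going by the gripper's angle. A wrist picture after letting go shows the pointer aimed at the middle of the three dots. I did this before the block came near the jig.
- **Block position:** I lowered it onto the bed about 20 mm short of both fences, then slid it in. The gripper's tip point ended at jig (59, 65) mm, against the block's seat at (60, 64) mm. Its yaw was within 0.3° of the long fence and its tilt about 0.4°. The seated block projected onto the last wrist picture matched what I saw to within a few pixels, about 1 mm.
- **Press:** The last force reading was about 22 N towards the long fence, 28 N towards the short one and 27 N down onto the bed, with the fingers still gripping at the 60 N setting.
- **Disagreement:** In the last scene and side pictures, the network put the block's centre about 9 to 12 mm off, in opposite directions. The gripper partly hides the block there, so I went by the wrist picture and the force readings.
- **Bystanders:** The arm's path stayed clear of the glue bottle, hammer and offcut, and nothing in the pictures suggested they moved. I did not measure their positions again at the end.

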